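# Park the long probe in the tilted holder of the electrode stand

### The job

Pick up the probe with the long steel stem and park it in the sloping holder of the stand: slide its stem down through both eyes until the handle is fully home, pressing with some 6 to 10 N so that it bears on the upper eye, then let go. The probe is delicate and the holder's hinge only friction-tight, so feel your way in gently, never force it, and leave it at the slope it is set to; do not disturb the short-stemmed probe or the other things on the bench.

Things in the scene. Friction and masses are not known exactly. Their poses are not given: they have to be found in the camera images.
- probe: The cordless probe to park, lying on the bench: black handle 90 mm long, 28 x 28 mm square; steel stem 12 mm in diameter, 100 mm long, its last 9 mm tapering to 6 mm. 0.10 to 0.18 kg. Origin: on the underside, below the shoulder (the end face of the handle from which the stem comes). x points along the stem to its tip (handle x -90 to 0 mm, stem 0 to 100 mm), z up; centre line 14 mm above the underside.
- probe_shoulder (a point): Centre of the flat end face of the long probe's handle from which the stem comes (on the centre line); axes as probe.
- probe_tip (a point): Centre of the tip of the long probe's stem (on the centre line, 100 mm beyond the shoulder).
- eye_near (a point): Centre of the outer (upper, entry) face of the holder's upper eye, where probe_shoulder lies when the probe is home. x points along the hole axis in the direction of insertion (from upper to lower eye, sloping down; from above roughly to the robot's right), y is level, z square to both, upwards.
- stand: Fixed stand with a round dark foot 150 mm in diameter and a post that carries the grey tilting holder: two parallel plates (the eyes), each 44 mm wide, 50 mm high, 8 mm thick, with a 15 mm through hole at its middle, 68 mm over the outer faces, on a common bar whose top lies 23 mm below the hole axis. Origin under the foot's centre; x level, along the insertion direction seen from above.
- eye_far (a point): Centre of the outer (exit) face of the holder's lower eye, 68 mm further along the hole axis; axes as eye_near.
- holder (a joint): Slope of the holder's hole axis below the horizontal, in rad, as set for this start (0.40 to 0.68). The hinge lies level, 110 mm above the bench, 45 mm square below the middle of the hole axis. Held by friction (0.35 N m): a knock of about 8 N on an eye shifts it. To seat the probe, press with 6 to 10 N; more than 18 N on the holder would harm probe or holder.
- short_probe: A look-alike to leave alone: the same handle, but its 12 mm stem is only 45 mm long. Origin and axes as probe. The two probes may lie in either of the two places.
- vial: Bystander: small glass vial, 28 mm in diameter, 50 mm high with its cap, standing between the probes and the stand; origin under its centre.
- beaker: Bystander: glass beaker, 72 mm in diameter, 95 mm high; origin under its centre.
- reagent: Bystander: white reagent bottle, 66 mm in diameter, 160 mm high; origin under its centre.
- dropper: Bystander: dropper bottle, 42 mm in diameter, 90 mm high; origin under its centre.
- keypad: Bystander: flat white keypad, 110 x 75 x 16 mm, lying; origin under its centre.
There are look-alikes about, which are no part of the job. What is shaped like the probe but purple is not meant.

How it is judged (in metres and radians):
On the way, in this order (a step that is already met when the one before it is completed fails the run):
1. the long probe is lifted clear of the bench (height (world z) of probe_shoulder above 0.1 m), for 0.2 s.
2. its stem is through the upper eye (x of probe_tip in the frame of eye_near above 0.015 m and distance between probe_tip and eye_near below 0.09 m and angle between the x axis of probe and the x axis of eye_near, either way round below 0.25 rad), for 0.1 s.
3. the handle is pressed home against the upper eye (x of probe_shoulder in the frame of eye_near above -0.003 m and contact force between probe and stand above 5 N), for 0.1 s.
At the end, for the whole second after the job is handed in: The long probe is through both eyes (tip 25 mm or more past the lower eye, in line with the holes within 0.12 rad), the shoulder within 4 mm of the upper eye face and 8 mm of the hole centre, the probe released and at rest, and the upper eye within 4 mm of where it was at the start (x of probe_shoulder in the frame of eye_near above -0.004 m and distance between probe_shoulder and eye_near below 0.008 m and x of probe_tip in the frame of eye_far above 0.025 m and angle between the x axis of probe and the x axis of eye_near, either way round below 0.12 rad and distance of eye_near from where it was at the start of the episode below 0.004 m and linear speed of probe below 0.01 m/s); the robot touches nothing.
It fails at once if the probe is forced against the holder with more than 18 N (contact force between probe and stand above 18 N).
It fails at once if the short probe is shifted more than 30 mm (distance of short_probe from where it was at the start of the episode above 0.03 m).
It fails at once if another thing on the bench is shifted more than 30 mm (distance of any of vial, beaker, reagent, dropper, keypad from where it was at the start of the episode above 0.03 m).
It fails at once if the holder is pushed more than 15 mm out of its setting (distance of eye_near from where it was at the start of the episode above 0.015 m).
It also fails if it takes over 56 s, if anything falls off the work surface, if the arm or the gripper's body presses on something with over 40 N, if the wrist force passes 120 N, or if a joint passes its speed limit or range.

### The arm

A 7-joint arm with a two-finger parallel gripper is mounted at the origin on the work surface. World frame = base frame: x ahead of the robot, y to its left, z up, the work surface at z = 0. Lengths are in m, angles in degrees, forces in N, time in s.
With the tool pointing down it reaches from about 0.425 to 0.875 m from the base axis. Payload 4.7 kg.
Tool frame: the origin (TCP) lies where the fingers leave the gripper's body, on its centre line; the fingertips stand 70 mm ahead of it and the grasp point (between the pads) lies 51 mm ahead of it (env.tip_reach is the distance from the TCP to the fingertips, in m); z points along the fingers, x is the direction in which the jaws open and shut, and the axes are right-handed (so a half turn about z gives the same grasp; the last joint's range is limited). The gripper opens to 87 mm and grips with 3 to 60 N. Pads are 19 mm wide; open, the fingers measure 117 mm over their backs; the gripper's body (75 mm by 190 mm) begins 51 mm behind the grasp point.
Start: joints at [-72.817, 18.392, -4.016, 83.108, 1.295, 78.541, -3.26], TCP at [0.183, 0.624, 0.292] pointing down, gripper open.
Joint ranges: [-163.93, 163.93], [-17.29, 119.83], [-79.2, 71.16], [3.27, 140.29], [-89.18, 269.18], [5.43, 117.66], [-154.24, 154.24]. Speed limits (degrees/s): [147.25, 147.25, 180, 180, 180, 180, 180].

### API

Orientations are given as [roll, pitch, yaw] about the fixed x, y, z axes, in that order (R = Rz(yaw) Ry(pitch) Rx(roll)).
In Python, from cell import env, optics, order gives the robot as it stands.
- The arm moves only by the shell command python3 -m creep 'ROWS' [FORCE]. ROWS is JSON, a list of rows, each a list of 7 numbers: the shift along the tool's x, y, z in cm, then the turn, a rotation vector about the tool's x, y, z in rad, then the opening, from 0 (shut) to 1 (fully open). A call has 1 to 20 rows; each row shifts and turns the pose as measured when the row begins, along the tool's axes as they then stand; what a row does not reach is not made up. A row lasts 1/10 s, in which the tool goes at most 50 mm and 8.59 degrees, less where a joint would pass 70% of its speed; a pose out of reach is approached as far as the arm can. A call with a gripper value outside its range is refused whole. The fingers move at their own pace and stop on an object; FORCE is the grip in N (left out, the last holds). Time passes only in rows, so rows that do not move let the fingers close. It gives the time, the measured TCP pose, the force and the opening at its end, in the units of the state.
- env.get_obs(): the state, without advancing time (a new reading comes with each control period).
- optics.read_camera(name): name is "scene" or "side" or "wrist"; returns a dict with "frame" (480x640x3 uint8, blue, green, red), "z_map" (480x640 float32, m along the optical axis (not along the pixel's ray), 0 where there is no reading), "fx", "fy", "cx", "cy" (pixels), "distortion" ([k1, k2, p1, p2, k3] as OpenCV has them; the pictures are not rectified), "R" (3x3) and "t" (3): a world point X has camera coordinates R X + t; the wrist camera has in their place "hand_eye" (4x4, takes a point from camera to tool coordinates, whose origin is the TCP and whose axes are the tool frame's). Camera axes: x right, y down, z forward; pixel columns grow to the right and rows downward; lengths in m; the calibration is good to about 2 mm. A picture is of the moment at which its call begins: read the wrist's pose just before it.
- order.sign_off(): hands the job in, once; it reports no verdict.
The state is a dict: "time_s": time; "qpos": joint angles; "joint_velocities": joint speeds; "effort": joint torques, N m; "tool_pos": TCP position; "tool_rot": TCP orientation; "force": force on the tool from outside, world axes, zero at the start; "wrist_torque": the same for the moment, N m; "grip_width": finger opening in m.
Only numpy, scipy, OpenCV 4.12 (cv2) and the standard library are available. Lean on these libraries where they do the work, as an engineer would, in place of code of your own. Each camera call takes 0.05 s, during which the arm holds its last target. There are 200 camera calls.

## Working session

There is one attempt and no reset: what is moved stays moved. The work goes in short steps, Python scripts to look and compute and a shell command to move; the robot and the scene stay as the last step left them, time stands still between calls to the robot, and variables do not carry over. Pictures are saved under pics/ and viewed, on a budget of 10 in all, crops included, one or two more only if the job needs it, and the job is handed in when it is done.

```bash
ls; mkdir -p pics
python3 - <<'E'
from cell import env,optics,order
import cv2,numpy as np
print(env.get_obs())
for n in ["scene","side"]:
    d=optics.read_camera(n); cv2.imwrite(f"pics/{n}0.png",d["frame"]); np.savez(f"{n}0.npz",**{k:np.array(v) for k,v in d.items()})
    print(n,d["fx"],d["distortion"],-np.array(d["R"]).T@d["t"])
E
```

```text
pics
{'time_s': 0.0, 'qpos': array([-72.81610259,  18.43890071,  -4.01576657,  83.17437178,
         1.29349432,  78.53978739,  -3.26005978]), 'joint_velocities': array([-0.00954324, -0.05240691, -0.01593469, -0.0907387 ,  0.00751338,
       -0.00370631, -0.07329153]), 'effort': array([-4.86637146e-05, -4.91283703e+01, -4.03833389e-01, -3.12528992e+01,
       -6.38776808e-02,  4.36285778e-02,  1.72926207e-04]), 'tool_pos': array([0.18317679, 0.62322503, 0.29116785]), 'tool_rot': array([1.79995866e+02, 1.07901640e-01, 7.36256993e+01]), 'force': array([-0.5401216 ,  0.06904912,  0.01116994]), 'wrist_torque': array([-0.01320075, -0.02004965,  0.00570254]), 'grip_width': 0.08698304251772881}
scene 515.3952384405053 [-0.10260497  0.          0.          0.          0.        ] [ 1.23825879 -0.05008554  1.09785423]
side 609.0816726829888 [-0.09657745  0.          0.          0.          0.        ] [-0.07978576 -0.72174582  1.20329248]
```

View pics/scene0.png

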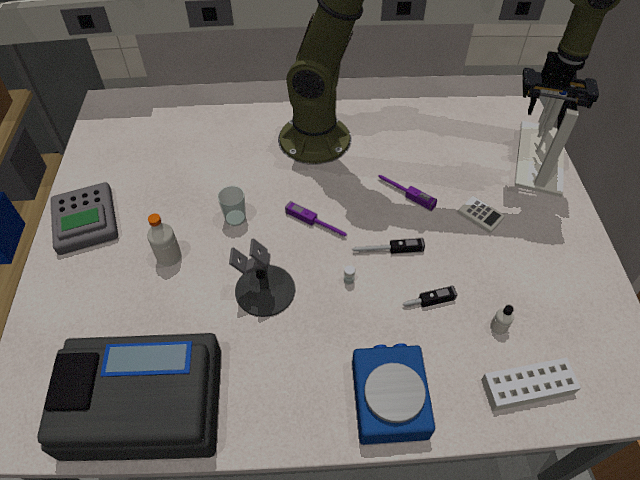

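View pics/side0.png

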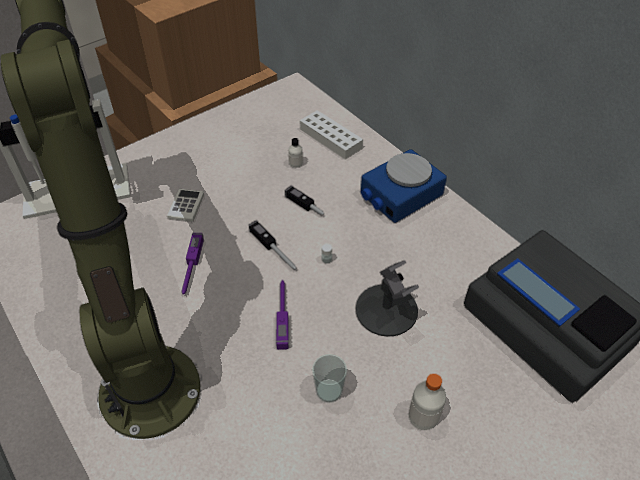

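The scene view shows the long probe (handle ~(405,246), tip ~(355,249)), the short probe (438,296), the vial (349,274) and the stand (foot (265,290), eyes (258,252) and (238,260)). In the side view the long probe's handle is at (263,236) with its tip at (296,268), and the eyes are at ~(395,275).

```bash
cat > h.py <<'E'
import numpy as np,cv2
from scipy.spatial.transform import Rotation as Ro
def K(d): return np.array([[float(d["fx"]),0,float(d["cx"])],[0,float(d["fy"]),float(d["cy"])],[0,0,1]])
def cloud(d,pose=None):
    z=np.array(d["z_map"]);v,u=np.mgrid[:480,:640]
    p=cv2.undistortPoints(np.stack([u,v],-1).reshape(-1,1,2).astype(float),K(d),np.array(d["distortion"])).reshape(480,640,2)
    P=np.dstack([p*z[...,None],z])
    if pose is None: P=(P-np.array(d["t"]))@np.array(d["R"])
    else:
        H=np.array(d["hand_eye"]);P=P@H[:3,:3].T+H[:3,3]
        P=P@Ro.from_euler('xyz',pose[1],degrees=True).as_matrix().T+pose[0]
    P[z<=0]=np.nan
    return P
def pose(o): return np.array(o["tool_pos"]),np.array(o["tool_rot"])
E
python3 - <<'E'
from h import *
for n,ro in (("scene",dict(lp=(350,235,430,260),sp=(400,282,460,310),vial=(340,263,358,288),eyes=(225,235,275,280),foot=(230,262,300,318),pur1=(280,198,350,240),keyp=(455,195,510,232))),("side",dict(lp=(245,217,300,273),eyes=(375,255,420,300),foot=(352,283,422,335),vial=(318,242,336,264)))):
    d=np.load(n+"0.npz");P=cloud(d)
    for k,(a,b,c,e) in ro.items():
        Q=P[b:e,a:c].reshape(-1,3);Q=Q[~np.isnan(Q[:,0])]
        lo,hi=dict(eyes=(.1,.25),foot=(.004,.03)).get(k,(.006,.07))
        Q=Q[(Q[:,2]>lo)&(Q[:,2]<hi)]
        m=Q.mean(0);S=np.linalg.svd(Q-m,full_matrices=False)
        print(n,k,len(Q),m.round(4),"min",Q.min(0).round(3),"max",Q.max(0).round(3),"ax",S[2][0].round(3),"nrm",S[2][2].round(3))
    # table check
    print(np.nanmedian(P[300:330,300:340,2] if n=="scene" else P[330:350,330:345,2]))
E
```

```text
scene lp 619 [0.4526 0.195  0.0221] min [0.407 0.079 0.006] max [0.486 0.29  0.035] ax [0.005 0.999 0.046] nrm [-0.455  0.043 -0.889]
scene sp 642 [0.6096 0.2615 0.0237] min [0.553 0.18  0.006] max [0.638 0.322 0.037] ax [ 0.111 -0.992 -0.061] nrm [ 0.132 -0.046  0.99 ]
scene vial 175 [0.5429 0.0601 0.0366] min [0.525 0.045 0.006] max [0.556 0.076 0.054] ax [ 0.248 -0.075 -0.966] nrm [ 0.961 -0.11   0.255]
scene eyes 933 [ 0.5594 -0.1687  0.1431] min [ 0.529 -0.218  0.101] max [ 0.587 -0.126  0.19 ] ax [-0.07  -0.875 -0.478] nrm [ 0.953 -0.201  0.228]
scene foot 2305 [ 0.5674 -0.1484  0.0147] min [ 0.474 -0.24   0.004] max [ 0.636 -0.063  0.029] ax [-0.007  1.    -0.001] nrm [0.02  0.001 1.   ]
scene pur1 560 [ 0.3401 -0.0307  0.0223] min [ 0.262 -0.098  0.006] max [0.407 0.07  0.034] ax [ 0.551  0.833 -0.051] nrm [ 0.173 -0.054  0.983]
scene keyp 903 [0.3488 0.447  0.0164] min [0.275 0.373 0.006] max [0.408 0.547 0.027] ax [0.71  0.704 0.003] nrm [ 0.017 -0.021  1.   ]
0.0012780716235746656
side lp 655 [0.4421 0.1854 0.0205] min [0.354 0.071 0.006] max [0.55  0.283 0.037] ax [-0.078 -0.995 -0.055] nrm [ 0.01  -0.056  0.998]
side eyes 694 [ 0.5479 -0.1693  0.1394] min [ 0.525 -0.22   0.1  ] max [ 0.584 -0.129  0.192] ax [ 0.008  0.643 -0.766] nrm [-0.999  0.038  0.022]
side foot 2435 [ 0.5419 -0.1581  0.015 ] min [ 0.443 -0.251  0.004] max [ 0.672 -0.04   0.03 ] ax [ 0.634 -0.773  0.   ] nrm [-0.003 -0.002  1.   ]
side vial 198 [0.5306 0.055  0.0342] min [0.518 0.042 0.006] max [0.586 0.102 0.058] ax [-0.001 -0.119 -0.993] nrm [-0.394  0.913 -0.109]
0.0018730781542448077
```

Run:
```python
from h import *
P=cloud(np.load("scene0.npz"))
for (a,b,c,e) in ((515,60,600,110),(515,110,600,200)):
    Q=P[b:e,a:c].reshape(-1,3)
    for z0 in np.arange(0.02,.4,.04):
        q=Q[(Q[:,2]>z0)&(Q[:,2]<z0+.04)]
        if len(q)>10: print((a,b),round(z0,2),len(q),np.percentile(q,[2,98],axis=0).round(2).tolist())
```

```text
(515, 60) 0.14 27 [[0.04, 0.68, 0.15], [0.06, 0.7, 0.18]]
(515, 60) 0.18 74 [[0.04, 0.66, 0.18], [0.12, 0.69, 0.22]]
(515, 60) 0.22 121 [[0.11, 0.57, 0.22], [0.19, 0.67, 0.26]]
(515, 60) 0.26 350 [[0.06, 0.54, 0.26], [0.24, 0.74, 0.3]]
(515, 60) 0.3 1448 [[0.14, 0.53, 0.3], [0.24, 0.71, 0.34]]
(515, 60) 0.34 412 [[0.15, 0.57, 0.34], [0.21, 0.63, 0.38]]
(515, 60) 0.38 416 [[0.18, 0.57, 0.38], [0.22, 0.65, 0.42]]
(515, 110) 0.02 170 [[-0.01, 0.64, 0.02], [0.26, 0.73, 0.06]]
(515, 110) 0.06 187 [[0.0, 0.64, 0.06], [0.26, 0.73, 0.1]]
(515, 110) 0.1 241 [[0.04, 0.64, 0.1], [0.26, 0.7, 0.14]]
(515, 110) 0.14 238 [[0.11, 0.64, 0.14], [0.26, 0.67, 0.18]]
(515, 110) 0.18 269 [[0.12, 0.63, 0.18], [0.26, 0.67, 0.22]]
(515, 110) 0.22 314 [[0.17, 0.57, 0.22], [0.26, 0.66, 0.26]]
(515, 110) 0.26 165 [[0.22, 0.64, 0.26], [0.26, 0.67, 0.28]]
```

```bash
python3 -m creep '[[0,0,-4,0,0,0,1],[0,0,-4,0,0,0,1],[-2.9,3.6,0,0,0,0,1],[-2.9,3.6,0,0,0,0,1],[-2.9,3.6,0,0,0,0,1],[-2.9,3.6,0,0,0,0,1],[-2.9,3.6,0,0,0,0,1],[-2.9,3.6,0,0,0,0,1],[-2.9,3.6,0,0,0,0,1],[-2.9,3.6,0,0,0,0,1],[-2.9,3.6,0,0,0,0,1],[0,0,1,0,0,0.14,1],[0,0,1,0,0,0.14,1],[0,0,1,0,0,0.14,1],[0,0,1,0,0,0.14,1],[0,0,1,0,0,0.14,1],[0,0,1,0,0,0.14,1],[0,0,1,0,0,0.14,1],[0,0,1,0,0,0.14,1],[0,0,1,0,0,0.14,1]]' 20
```

```text
time_s: 2.1
tool_pos: [0.4277, 0.2627, 0.2735]
tool_rot: [179.3, 0.4, -1.3]
force: [0.5, -0.5, -0.2]
grip_width: 0.0868
```

Run:
```python
from h import *
from cell import env,optics
o=env.get_obs();d=optics.read_camera("wrist");cv2.imwrite("pics/w1.png",d["frame"])
np.savez("w1.npz",**{k:np.array(v) for k,v in d.items()},tp=o["tool_pos"],tr=o["tool_rot"])
print(o["tool_pos"],o["tool_rot"],np.array(d["hand_eye"]).round(3))
```

```text
[0.42770503 0.26267602 0.27351263] [179.31319402   0.44079091  -1.33927707] [[ 1.    -0.    -0.001 -0.   ]
 [ 0.001  0.958  0.287 -0.08 ]
 [ 0.001 -0.287  0.958 -0.093]
 [ 0.     0.     0.     1.   ]]
```

View pics/w1.png

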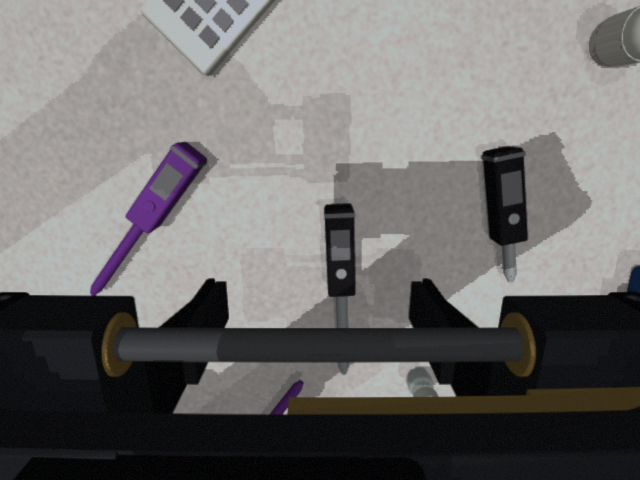

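The wrist view shows the long probe straight, with its handle at (326–355, 205–295) and its stem running down to a tip at ~(345,370). The short probe is to the right at (505,200).

Run:
```python
from h import *
d=np.load("w1.npz");P=cloud(d,(d["tp"],d["tr"]))
print("table",np.nanmedian(P[150:160,230:300,2]))
Q=P[195:300,310:370].reshape(-1,3);Q=Q[(Q[:,2]>.018)&(Q[:,2]<.04)]
print(len(Q),Q.mean(0).round(4),Q.min(0).round(4),Q.max(0).round(4))
r=cv2.minAreaRect((Q[:,:2]*1000).astype(np.float32));print(r)
S=P[298:325,325:360].reshape(-1,3);S=S[(S[:,2]>.012)&(S[:,2]<.03)]
for y in np.arange(.14,.2,.01):
    s=S[abs(S[:,1]-y)<.005]; print(round(y,3),len(s),s.mean(0).round(4) if len(s) else'')
t=Q[Q[:,2]>.022]
for y in np.arange(.19,.3,.01):
    s=t[abs(t[:,1]-y)<.005]; 
    if len(s):print(round(y,3),len(s),s.mean(0).round(4),np.ptp(s[:,0]).round(4))
```

```text
table 0.00035856268920686496
2629 [0.4457 0.2246 0.028 ] [0.4308 0.1696 0.0181] [0.4602 0.2671 0.0316]
((445.88592529296875, 218.3249053955078), (28.283967971801758, 97.58685302734375), 1.3295892477035522)
0.14 45 [0.4477 0.1426 0.0186]
0.15 92 [0.4474 0.1502 0.0189]
0.16 102 [0.4471 0.1601 0.0187]
0.17 70 [0.447  0.1683 0.0189]
0.18 0 
0.19 0 
0.19 261 [0.4466 0.1901 0.0281] 0.0277
0.2 267 [0.4463 0.2    0.0284] 0.0276
0.21 280 [0.4463 0.2099 0.0282] 0.0274
0.22 280 [0.4456 0.2201 0.0285] 0.027
0.23 284 [0.4454 0.23   0.0285] 0.0269
0.24 301 [0.4454 0.24   0.0285] 0.0275
0.25 308 [0.4452 0.25   0.0282] 0.0275
0.26 320 [0.4447 0.26   0.0283] 0.0282
0.27 92 [0.4456 0.2661 0.0261] 0.0263
```

```bash
python3 -m creep '[[0.6,1.2,0,0.012,0.008,-0.05,1],[0.6,1.2,2,0,0,0,1],[0.6,1.2,4,0,0,0,1],[0,0,4,0,0,0,1],[0,0,4,0,0,0,1],[0,0,2,0,0,0,1],[0,0,0,0,0,0,1]]' 20
```

```text
time_s: 2.85
tool_pos: [0.4455, 0.2252, 0.1075]
tool_rot: [180.0, 0.0, 2.5]
force: [0.5, 0.5, -0.1]
grip_width: 0.0867
```

```bash
python3 -m creep '[[0,-0.15,1.5,0,0,0.017,1],[0,0,1.2,0,0,0,1],[0,0,0.6,0,0,0,1],[0,0,0.1,0,0,0,0.5],[0,0,0,0,0,0,0],[0,0,0,0,0,0,0],[0,0,0,0,0,0,0],[0,0,0,0,0,0,0],[0,0,0,0,0,0,0],[0,0,0,0,0,0,0]]' 30
```

```text
time_s: 3.85
tool_pos: [0.4491, 0.2289, 0.0785]
tool_rot: [-179.7, -0.4, 1.9]
force: [-0.4, 0.1, 0.3]
grip_width: 0.039
```

```bash
python3 -m creep '[[0,0,0,0,0,0,0],[0,0,0,0,0,0,0],[0,0,0,0,0,0,0],[0,0,0,0,0,0,0],[0,0,0,0,0,0,0]]' 30; python3 -m creep '[[0,0,-2,0,0,0,0],[0,0,-3,0,0,0,0],[0,0,-4,0,0,0,0],[0,0,-4,0,0,0,0],[0,0,-4,0,0,0,0],[0,0,-3,0,0,0,0],[0,0,0,0,0,0,0]]'
```

```text
time_s: 4.35
tool_pos: [0.4488, 0.2289, 0.0785]
tool_rot: [-179.7, -0.3, 1.9]
force: [-1.0, 0.8, 1.1]
grip_width: 0.0279
time_s: 5.05
tool_pos: [0.4461, 0.2266, 0.2828]
tool_rot: [-180.0, -0.0, 1.8]
force: [0.3, 0.2, -1.4]
grip_width: 0.0273
```

```bash
python3 -m creep '[[1.5,3,-1.5,0,0,0,0],[1.5,4.2,-1.5,0,0,0,0],[1.5,4.2,-1.5,0,0,0,0],[1.5,4.2,-1.5,0,0,0,0],[1.5,4.2,-1.2,0,0,0,0],[1.5,4.2,0,0,0,0,0],[1.4,4.2,0,0,0,0,0],[0,0,0,-0.12,0,0,0],[0,0,0,-0.12,0,0,0],[0,0,0,-0.12,0,0,0],[0,0,0,-0.12,0,0,0],[0,0,0,-0.12,0,0,0],[0,0,0,0,0,0,0],[0,0,0,0,0,0,0]]'
python3 - <<'E'
from h import *
from cell import env,optics
o=env.get_obs();d=optics.read_camera("wrist");cv2.imwrite("pics/w2.png",d["frame"])
np.savez("w2.npz",**{k:np.array(v) for k,v in d.items()},tp=o["tool_pos"],tr=o["tool_rot"])
E
```

```text
time_s: 6.45
tool_pos: [0.5591, -0.0673, 0.3409]
tool_rot: [144.1, 1.0, 1.7]
force: [0.4, -0.3, -0.6]
grip_width: 0.0282
```

View pics/w2.png

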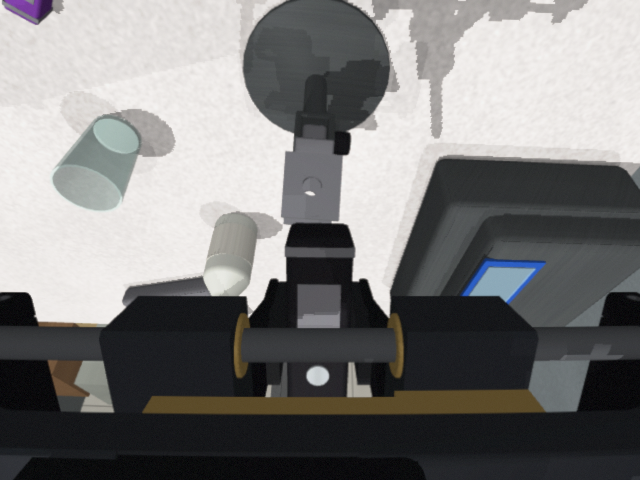

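The wrist view shows the upper eye plate head-on at cols 283–342, rows 150–223, with its hole at ~(313,187). The held handle is centred at col ~320.

```bash
cat > fit.py <<'E'
from h import *
def fit(d,box,hole):
    P=cloud(d,(d["tp"],d["tr"]));a,b,c,e=box
    Z=np.array(d["z_map"])
    Q=P[b:e,a:c].reshape(-1,3);Q=Q[~np.isnan(Q[:,0])]
    rng=np.random.default_rng(0);best=None
    for _ in range(400):
        s=Q[rng.choice(len(Q),3,False)];n=np.cross(s[1]-s[0],s[2]-s[0]);n/=np.linalg.norm(n)+1e-12
        k=abs((Q-s[0])@n)<.0015
        if best is None or k.sum()>best.sum():best=k
    I=Q[best];m=I.mean(0);n=np.linalg.svd(I-m)[2][2] if len(I)<3000 else np.linalg.eigh(np.cov((I-m).T))[1][:,0]
    n*=-np.sign(n[2])
    slope=np.arcsin(-n[2]);yx=np.array([n[0],n[1],0])/np.hypot(n[0],n[1])
    ax=n;ay=np.cross([0,0,1],yx);az=np.cross(ax,ay)
    U=np.c_[(I-m)@ay,(I-m)@az];r=cv2.minAreaRect((U*1000).astype(np.float32))
    ctr=m+ay*r[0][0]/1e3+az*r[0][1]/1e3
    print("plane n",len(I),"of",len(Q),"axis",ax.round(4),"slope",slope.round(4),"rms",((I-m)@n).std().round(5),"rect",np.round(r[1],1),round(r[2],1),"rectcentre",ctr.round(4))
    # hole ellipse centre ray onto plane
    p=cv2.undistortPoints(np.array([[hole]],float),K(d),np.array(d["distortion"]))[0,0]
    H=np.array(d["hand_eye"]);Rt=Ro.from_euler('xyz',d["tr"],degrees=True).as_matrix()
    o=Rt@H[:3,3]+d["tp"];r=Rt@(H[:3,:3]@np.array([p[0],p[1],1]))
    h=o+r*((m-o)@n)/(r@n);print("hole",h.round(4))
    return h,ax,ay,az
E
python3 - <<'E'
from fit import *
d=np.load("w2.npz")
f=d["frame"];g=cv2.cvtColor(f,cv2.COLOR_BGR2GRAY)
print(g[172:203,298:328:2])
h,ax,ay,az=fit(d,(280,148,345,224),(313,187))
P=cloud(d,(d["tp"],d["tr"]))
C=P[180:194,306:320].reshape(-1,3);rel=(C-h)@ax;print("behind",np.percentile(rel,[0,50,100]))
# held probe in tool frame
Rt=Ro.from_euler('xyz',d["tr"],degrees=True).as_matrix()
T=(P-d["tp"])@Rt
Q=T[225:330,275:370].reshape(-1,3)
q=Q[(abs(Q[:,0])<.02)&(Q[:,2]>.035)&(Q[:,2]<.06)]
print("handle",len(q),q.mean(0).round(4),q.min(0).round(4),q.max(0).round(4))
for y in np.arange(-.05,.01,.01):
    s=q[abs(q[:,1]-y)<.005]
    if len(s):print(round(y,3),len(s),np.median(s,axis=0).round(4),np.percentile(s[:,0],[2,98]).round(4))
E
```

```text
[[115 112 113 113 113 114 112 114 113 113 113 113 114 113 113]
 [115 114 111 114 112 113 113 113 113 114 113 114 112 114 114]
 [113 113 114 113 113 115 113 114 114 114 113 112 112 115 113]
 [114 114 114 109 113 114 113 111 114 113 113 113 114 112 115]
 [113 112 114 112 111 105 105 106 109 112 114 114 114 114 114]
 [113 113 113 113 102  98 100  99 108 109 111 112 113 113 114]
 [114 114 112 107  86 101 109 110 111 102 106 113 113 113 113]
 [113 114 113  92  94 115 113 113 113 106 101 109 114 114 114]
 [113 111 109  85 113 120 114 111 113 111  98 105 114 113 115]
 [114 114 105 102 121 121 112 113 113 114 104  96 113 113 112]
 [115 114 105 114 121 121 114 114 114 113 111  92 113 113 113]
 [112 113 105 118 121 120 113 113 113 114 111 101 112 113 113]
 [114 112 111 120 121 120 115 114 113 115 114 103 105 114 114]
 [114 113 112 122 121 121 114 111 112 114 113 104 107 115 113]
 [113 114 115 121 121 121 112 113 114 113 115 106 106 113 114]
 [114 114 119 122 120 121 113 112 113 114 113 106 108 113 113]
 [113 113 117 123 120 122 114 113 114 113 113 111 114 113 112]
 [115 115 116 120 119 121 114
[... 736 characters left out ...]
 122 123 115 114 114 115 114 114 114 114 115 115 114]
 [121 123 123 122 116 114 114 113 115 116 115 115 113 114 114]]
plane n 3620 of 4929 axis [-0.0497 -0.822  -0.5673] slope 0.6033 rms 0.00062 rect [54.9 44.1] 89.7 rectcentre [ 0.5537 -0.1465  0.1646]
hole [ 0.5544 -0.1487  0.1677]
behind [-2.22648003e-04  6.01233929e-02  2.43940234e-01]
handle 7269 [ 0.0005 -0.0177  0.0498] [-0.0194 -0.0376  0.035 ] [0.02   0.0053 0.06  ]
-0.04 696 [ 0.0002 -0.0366  0.0524] [-0.0121  0.0128]
-0.03 1643 [ 0.0006 -0.0304  0.0499] [-0.0131  0.014 ]
-0.02 1520 [ 0.0002 -0.02    0.0499] [-0.0132  0.0135]
-0.01 2188 [ 0.0014 -0.0101  0.0494] [-0.0178  0.0193]
0.0 1221 [-0.0002 -0.0011  0.0495] [-0.0142  0.0141]
```

```bash
cat > go.py <<'E'
import sys
from h import *
from cell import env
# target: tip distance before eye face (mm)
import json
def target(s,cal):
    ax=np.array(cal["ax"]);ax/=np.linalg.norm(ax);ay=np.cross([0,0,1],ax);ay/=np.linalg.norm(ay)
    R=np.c_[ay,ax,np.cross(ay,ax)]
    tip=np.array(cal["eye"])+ax*s
    return tip-R@np.array(cal["tip"]),R
if __name__=="__main__":
    cal=json.load(open("cal.json"));o=env.get_obs();p,r=pose(o)
    t,R=target(float(sys.argv[1])/1e3,cal);Rc=Ro.from_euler('xyz',r,degrees=True).as_matrix()
    tipw=p+Rc@np.array(cal["tip"]);d=tipw-np.array(cal["eye"])
    print("t",o["time_s"],"F",np.round(o["force"],1),"w",round(o["grip_width"],4))
    print("TCP shift in tool cm",(Rc.T@(t-p)*100).round(2),"rotvec tool",Ro.from_matrix(Rc.T@R).as_rotvec().round(4))
    print("tip in eye frame mm: x,y,z",(np.array([R[:,1],R[:,0],-R[:,2]])@d*1e3).round(1))
E
echo '{"eye":[0.5535,-0.1480,0.1667],"ax":[-0.0497,-0.822,-0.5673],"tip":[0.0003,0.1518,0.0640]}'>cal.json
python3 -m creep '[[0,-3,-4,0,0,0,0],[0,-3.2,-4.2,0,0,0,0],[0,0,0,0.137,0,0,0],[0,0,0,0.137,0,0,0],[0,0,0,0.137,0,0,0],[0,0,0,0.137,0,0,0],[0,0,0,0.137,0,0,0],[0,0,0,0.137,0,0,0],[0,0,0,0.137,0,0,0],[0,0,0,0.137,0,0,0],[0,0,0,0.1,0,0,0],[0,0,0,0,0,0,0]]' && python3 go.py -40
```

```text
time_s: 7.7
tool_pos: [0.5613, 0.0175, 0.3828]
tool_rot: [-143.6, -0.8, 0.1]
force: [-0.2, -0.2, -1.4]
grip_width: 0.0275
t 7.7 F [-0.2 -0.2 -1.4] w 0.0275
TCP shift in tool cm [-0.16  6.78  1.79] rotvec tool [-0.0318  0.0256  0.0587]
tip in eye frame mm: x,y,z [-109.6    5.2   15.1]
```

```bash
python3 -m creep '[[0,1.7,0.5,-0.032,0.026,0.059,0],[0,1.7,0.5,0,0,0,0],[0,1.5,0.4,0,0,0,0],[0,0,0,0,0,0,0]]' && python3 go.py -40
```

```text
time_s: 8.1
tool_pos: [0.5616, -0.02, 0.3455]
tool_rot: [-146.0, -0.5, -3.9]
force: [-1.2, -1.0, -0.6]
grip_width: 0.0279
t 8.1 F [-1.2 -1.  -0.6] w 0.0279
TCP shift in tool cm [-0.08  1.52  1.06] rotvec tool [ 0.0103 -0.0123 -0.0018]
tip in eye frame mm: x,y,z [-54.6   1.2  12. ]
```

```bash
python3 -m creep '[[-0.1,1,0.6,0.01,-0.012,0,0],[-0.05,0.4,0.4,0,0,0,0],[0,0,0,0,0,0,0],[0,0,0,0,0,0,0]]' && python3 go.py -40
python3 - <<'E'
from h import *
from cell import env,optics
o=env.get_obs();d=optics.read_camera("wrist");cv2.imwrite("pics/w3.png",d["frame"])
np.savez("w3.npz",**{k:np.array(v) for k,v in d.items()},tp=o["tool_pos"],tr=o["tool_rot"])
for n in ("scene","side"):
    d=optics.read_camera(n);np.savez(n+"3.npz",**{k:np.array(v) for k,v in d.items()})
a=cv2.resize(np.load("scene3.npz")["frame"][190:300,200:330],None,fx=4,fy=4,interpolation=cv2.INTER_CUBIC)
b=cv2.resize(np.load("side3.npz")["frame"][200:310,330:400],None,fx=4,fy=4,interpolation=cv2.INTER_CUBIC)
cv2.imwrite("pics/c3.png",np.hstack([a,b]))
E
```

```text
time_s: 8.5
tool_pos: [0.5607, -0.0247, 0.3306]
tool_rot: [-145.5, -0.2, -3.4]
force: [0.0, -0.1, -1.3]
grip_width: 0.0276
t 8.5 F [ 0.  -0.1 -1.3] w 0.0276
TCP shift in tool cm [-0.01  0.29  0.1 ] rotvec tool [ 0.001  -0.0014  0.003 ]
tip in eye frame mm: x,y,z [-42.8   0.6   1.1]
```

View pics/w3.png

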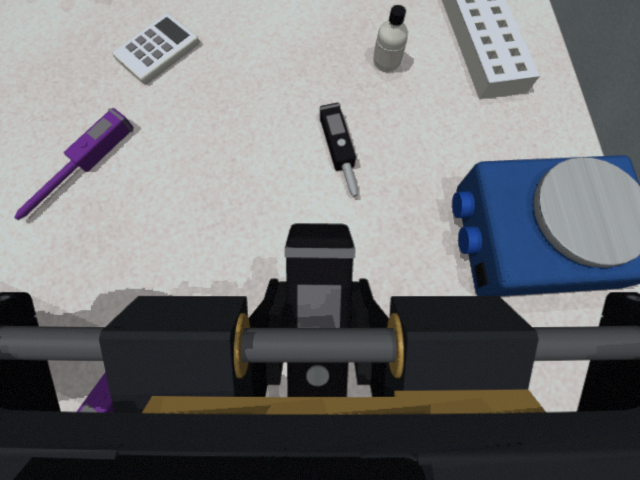

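View pics/c3.png

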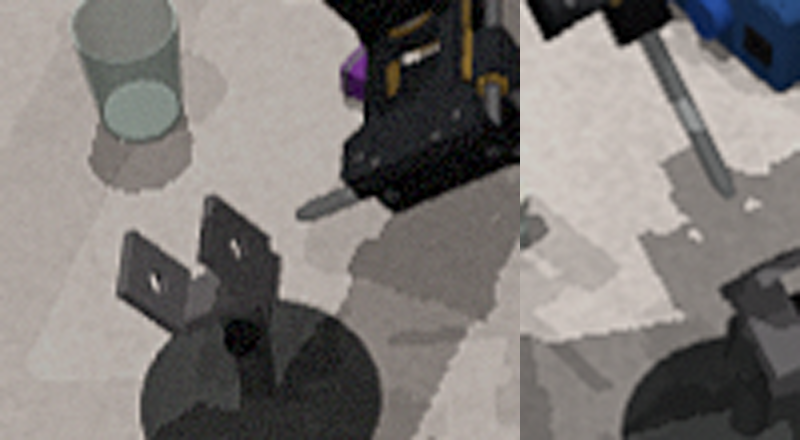

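Run:
```python
from h import *
import json
from cell import env
cal=json.load(open("cal.json"));p,r=pose(env.get_obs());Rc=Ro.from_euler('xyz',r,degrees=True).as_matrix()
ax=np.array(cal["ax"]);eye=np.array(cal["eye"])
t=np.array(cal["tip"]);tip=p+Rc@t;mid=p+Rc@(t-[0,.07,0])
az=np.cross(ax,np.cross([0,0,1],ax)/np.hypot(ax[0],ax[1]))
pts=np.array([tip,mid,eye,eye+.06*ax,eye+.025*az])
for n,o in (("scene",(200,190,0)),("side",(330,200,520))):
    d=np.load(n+"3.npz");rv=cv2.Rodrigues(d["R"])[0]
    q=cv2.projectPoints(pts,rv,d["t"],K(d),d["distortion"])[0][:,0]
    print(n,"crop px tip,stem-70,eye,far entry,top mid",np.round((q-o[:2])*4+[o[2],0],0).tolist())
# eye region from depth in scene3: fit plate planes
d=np.load("scene3.npz");P=cloud(d)
Q=P[236:270,250:272].reshape(-1,3);L=(Q-eye)@np.c_[ax,np.cross([0,0,1],ax)/.8235,az]
k=(abs(L[:,0])<.012)&(abs(L[:,1])<.03)&(abs(L[:,2])<.035);print(k.sum(),np.median(L[k],0).round(4),np.percentile(L[k],[3,97],axis=0).round(4).tolist())
```

```text
scene crop px tip,stem-70,eye,far entry,top mid [[296.0, 218.0], [399.0, 173.0], [237.0, 244.0], [157.0, 278.0], [208.0, 222.0]]
side crop px tip,stem-70,eye,far entry,top mid [[732.0, 192.0], [673.0, 79.0], [766.0, 263.0], [816.0, 360.0], [786.0, 256.0]]
356 [-0.0002  0.0045 -0.0003] [[-0.0026, -0.0184, -0.0317], [0.0055, 0.025, 0.0253]]
```

```bash
python3 -m creep '[[0,1,0.1,0,0,0,0],[0,1,0.05,0,0,0,0],[0,1,0.02,0,0,0,0],[0,0.5,0,0,0,0,0],[0,0,0,0,0,0,0]]' && python3 go.py -3
```

```text
time_s: 9.15
tool_pos: [0.559, -0.0556, 0.3077]
tool_rot: [-145.5, -0.2, -3.4]
force: [0.1, -0.8, -0.6]
grip_width: 0.0278
t 9.15 F [ 0.1 -0.8 -0.6] w 0.0278
TCP shift in tool cm [-0.02  0.14 -0.04] rotvec tool [ 0.0018 -0.0023  0.0029]
tip in eye frame mm: x,y,z [-4.3  0.8 -0.1]
```

Tip just outside the hole. I'll take one enlarged look before entering.

```bash
python3 -m creep '[[-0.05,0.1,0,0,0,0.003,0],[0,0,0,0,0,0,0]]'
python3 - <<'E'
from h import *
from cell import env,optics
L=[]
for n,(a,b,c,e) in (("scene",(225,222,290,282)),("side",(350,225,415,285))):
    d=optics.read_camera(n);L.append(cv2.resize(d["frame"][b:e,a:c],None,fx=6,fy=6,interpolation=cv2.INTER_CUBIC))
cv2.imwrite("pics/c4.png",np.clip(np.hstack(L)*1.5,0,255).astype(np.uint8))
E
python3 go.py -3
```

```text
time_s: 9.35
tool_pos: [0.5585, -0.0568, 0.3069]
tool_rot: [-145.5, -0.1, -3.6]
force: [1.4, 0.3, -1.4]
grip_width: 0.0278
t 9.45 F [ 0.6  0.  -1.5] w 0.0275
TCP shift in tool cm [ 0.02  0.04 -0.04] rotvec tool [ 0.0014 -0.0024 -0.0004]
tip in eye frame mm: x,y,z [-3.3 -0.1 -0.2]
```

View pics/c4.png

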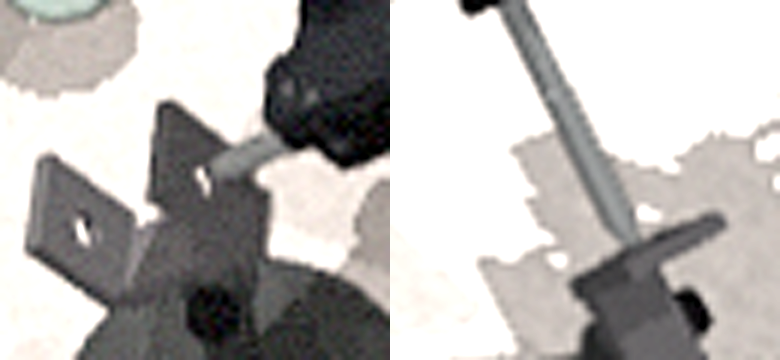

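The scene crop (left) has the tip at (213,172) just before the hole at (203,180). The side crop (right) has the tip at ~(628,242) on the edge-on plate. I'm entering gently.

```bash
python3 -m creep '[[0,0.3,0,0,0,0,0],[0,0.25,0,0,0,0,0],[0,0.25,0,0,0,0,0]]' && python3 go.py 5
```

```text
time_s: 9.75
tool_pos: [0.5584, -0.0624, 0.3031]
tool_rot: [-145.5, -0.2, -3.4]
force: [0.5, 0.2, -2.2]
grip_width: 0.028
t 9.75 F [ 0.5  0.2 -2.2] w 0.028
TCP shift in tool cm [-0.01  0.12 -0.03] rotvec tool [ 0.0008 -0.0025  0.0021]
tip in eye frame mm: x,y,z [ 3.9  0.6 -0.2]
```

```bash
python3 -m creep '[[-0.04,0.3,-0.02,0,0,0,0],[0,0.3,0,0,0,0,0],[0,0.3,0,0,0,0,0]]' && python3 go.py 15
```

```text
time_s: 10.05
tool_pos: [0.5582, -0.0701, 0.2982]
tool_rot: [-145.4, -0.3, -3.4]
force: [0.7, -0.6, -1.0]
grip_width: 0.0276
t 10.05 F [ 0.7 -0.6 -1. ] w 0.0276
TCP shift in tool cm [-0.03  0.21  0.  ] rotvec tool [ 0.0001 -0.0038  0.0037]
tip in eye frame mm: x,y,z [12.9  1.1  0. ]
```

```bash
python3 -m creep '[[-0.05,0.4,0,0,-0.003,0.003,0],[-0.03,0.4,0,0,0,0,0],[-0.01,0.4,0,0,0,0,0],[0,0.4,0,0,0,0,0]]' && python3 go.py 35
```

```text
time_s: 10.45
tool_pos: [0.5573, -0.0837, 0.2889]
tool_rot: [-145.4, -0.2, -3.4]
force: [1.1, -0.4, -0.3]
grip_width: 0.028
t 10.45 F [ 1.1 -0.4 -0.3] w 0.028
TCP shift in tool cm [-0.02  0.55  0.01] rotvec tool [-0.0005 -0.0023  0.0025]
tip in eye frame mm: x,y,z [29.4  0.7  0.1]
```

```bash
python3 -m creep '[[-0.02,0.4,0,0,0,0.002,0],[-0.01,0.4,0,0,0,0,0],[-0.01,0.4,0,0,0,0,0],[0,0.4,0,0,0,0,0],[0,0.4,0,0,0,0,0],[0,0.4,0,0,0,0,0]]' && python3 go.py 57
```

```text
time_s: 11.05
tool_pos: [0.5558, -0.1051, 0.2742]
tool_rot: [-145.4, -0.1, -3.5]
force: [0.9, 0.8, -0.5]
grip_width: 0.0276
t 11.05 F [ 0.9  0.8 -0.5] w 0.0276
TCP shift in tool cm [-0.    0.15  0.01] rotvec tool [-0.0009 -0.0029  0.0004]
tip in eye frame mm: x,y,z [55.4  0.3  0. ]
```

```bash
python3 -m creep '[[0,0.3,0,0,0,0,0],[0,0.3,0,0,0,0,0],[0,0.3,0,0,0,0,0]]' && python3 go.py 65;  python3 -m creep '[[0,0.3,0,0,0,0,0],[0,0.3,0,0,0,0,0],[0,0.3,0,0,0,0,0]]' && python3 go.py 73
```

```text
time_s: 11.35
tool_pos: [0.5553, -0.1134, 0.2684]
tool_rot: [-145.4, -0.1, -3.6]
force: [1.6, 0.7, -0.7]
grip_width: 0.0277
t 11.35 F [ 1.6  0.7 -0.7] w 0.0277
TCP shift in tool cm [-0.   -0.05  0.01] rotvec tool [-0.0009 -0.0029 -0.0001]
tip in eye frame mm: x,y,z [65.5  0.2 -0. ]
time_s: 11.65
tool_pos: [0.5551, -0.121, 0.2633]
tool_rot: [-145.4, -0.2, -3.5]
force: [1.7, 0.0, -0.4]
grip_width: 0.028
t 11.65 F [ 1.7  0.  -0.4] w 0.028
TCP shift in tool cm [-0.03 -0.17  0.02] rotvec tool [-0.0015 -0.0032  0.0013]
tip in eye frame mm: x,y,z [74.6  0.7 -0.1]
```

```bash
python3 -m creep '[[0,0.4,0,0,0,0,0],[0.02,0.4,0,0,0,0,0],[0.01,0.4,0,0,0,0,0],[0,0.3,0,0,0,0,0]]' && python3 go.py 95
```

```text
time_s: 12.05
tool_pos: [0.5544, -0.1346, 0.2537]
tool_rot: [-145.4, -0.1, -3.5]
force: [1.6, 0.1, -2.0]
grip_width: 0.0276
t 12.05 F [ 1.6  0.1 -2. ] w 0.0276
TCP shift in tool cm [-0.03  0.36  0.  ] rotvec tool [-0.0011 -0.0026  0.0007]
tip in eye frame mm: x,y,z [91.3  0.6 -0.1]
```

```bash
for i in 1; do python3 -m creep '[[0,0.2,0,0,0,0,0],[0,0.2,0,0,0,0,0]]'; python3 go.py 100; python3 -m creep '[[0,0.15,0,0,0,0,0]]'; python3 go.py 100;  done
```

```text
time_s: 12.25
tool_pos: [0.5542, -0.1385, 0.2511]
tool_rot: [-145.4, -0.1, -3.5]
force: [1.8, 1.6, -0.2]
grip_width: 0.0274
t 12.25 F [ 1.8  1.6 -0.2] w 0.0274
TCP shift in tool cm [-0.04  0.4   0.01] rotvec tool [-0.0011 -0.0028  0.0002]
tip in eye frame mm: x,y,z [96.   0.6 -0.1]
time_s: 12.35
tool_pos: [0.5541, -0.1398, 0.2502]
tool_rot: [-145.4, -0.1, -3.5]
force: [0.9, 0.4, -0.3]
grip_width: 0.0274
t 12.35 F [ 0.9  0.4 -0.3] w 0.0274
TCP shift in tool cm [-0.04  0.23  0.01] rotvec tool [-0.0011 -0.0027  0.0002]
tip in eye frame mm: x,y,z [97.6  0.6 -0.1]
```

```bash
python3 -m creep '[[0,0.1,0,0,0,0,0]]'; python3 -m creep '[[0,0.1,0,0,0,0,0]]';python3 -m creep '[[0,0.08,0,0,0,0,0]]'; python3 go.py 100
```

```text
time_s: 12.45
tool_pos: [0.554, -0.1407, 0.2495]
tool_rot: [-145.4, -0.1, -3.5]
force: [1.0, 2.1, 0.8]
grip_width: 0.0281
time_s: 12.55
tool_pos: [0.554, -0.1408, 0.2494]
tool_rot: [-145.3, -0.1, -3.5]
force: [0.9, 3.2, 2.0]
grip_width: 0.0279
time_s: 12.65
tool_pos: [0.554, -0.1409, 0.2494]
tool_rot: [-145.2, -0.1, -3.4]
force: [0.3, 2.9, 2.3]
grip_width: 0.0277
t 12.65 F [0.3 2.9 2.3] w 0.0277
TCP shift in tool cm [-0.04  0.09  0.01] rotvec tool [-0.0045 -0.0019  0.0016]
tip in eye frame mm: x,y,z [98.8  0.7 -0.6]
```

```bash
python3 -m creep '[[0,0.13,0,0,0,0,0]]'; python3 -m creep '[[0,0.15,0,0,0,0,0],[0,0.15,0,0,0,0,0]]'; python3 go.py 100
```

```text
time_s: 12.75
tool_pos: [0.554, -0.1411, 0.2493]
tool_rot: [-145.1, -0.2, -3.4]
force: [1.0, 3.4, 3.8]
grip_width: 0.0275
time_s: 12.95
tool_pos: [0.554, -0.1415, 0.2492]
tool_rot: [-144.8, -0.2, -3.2]
force: [-0.6, 4.6, 5.4]
grip_width: 0.0279
t 12.95 F [-0.6  4.6  5.4] w 0.0279
TCP shift in tool cm [-0.04  0.04  0.02] rotvec tool [-0.0116 -0.      0.0056]
tip in eye frame mm: x,y,z [98.8  1.2 -1.5]
```

```bash
python3 -m creep '[[-0.03,0.14,0,-0.008,0,0.003,0],[-0.02,0.16,0,-0.008,0,0.003,0]]'; python3 go.py 100; python3 -m creep '[[0,0.16,0,-0.006,0,0,0]]'; python3 go.py 100
```

```text
time_s: 13.15
tool_pos: [0.5541, -0.141, 0.2494]
tool_rot: [-145.3, -0.1, -3.3]
force: [1.1, 5.9, 5.6]
grip_width: 0.0277
t 13.15 F [1.1 5.9 5.6] w 0.0277
TCP shift in tool cm [-0.05  0.09  0.01] rotvec tool [-0.0023  0.0004  0.0033]
tip in eye frame mm: x,y,z [98.9  0.9 -0.2]
time_s: 13.25
tool_pos: [0.5542, -0.1407, 0.2494]
tool_rot: [-145.5, -0.1, -3.2]
force: [-0.6, 4.7, 5.7]
grip_width: 0.028
t 13.25 F [-0.6  4.7  5.7] w 0.028
TCP shift in tool cm [-0.05  0.11 -0.01] rotvec tool [0.0006 0.0014 0.005 ]
tip in eye frame mm: x,y,z [98.9  1.2  0. ]
```

```bash
python3 -m creep '[[0,0,0,0,0,0,0]]'; python3 go.py 100
python3 - <<'E'
from h import *
from cell import env,optics
L=[]
for n,(a,b,c,e) in (("scene",(215,215,295,285)),("side",(350,215,430,285))):
    d=optics.read_camera(n);L.append(cv2.resize(d["frame"][b:e,a:c],None,fx=5,fy=5,interpolation=cv2.INTER_CUBIC))
    np.savez(n+"5.npz",**{k:np.array(v) for k,v in d.items()})
cv2.imwrite("pics/c5.png",np.clip(np.hstack(L)*1.6,0,255).astype(np.uint8))
E
```

```text
time_s: 13.35
tool_pos: [0.5541, -0.1406, 0.2495]
tool_rot: [-145.5, -0.1, -3.2]
force: [1.0, 1.3, 0.7]
grip_width: 0.0282
t 13.35 F [1.  1.3 0.7] w 0.0282
TCP shift in tool cm [-0.05  0.13 -0.01] rotvec tool [0.0008 0.0016 0.0054]
tip in eye frame mm: x,y,z [98.8  1.2  0. ]
```

View pics/c5.png

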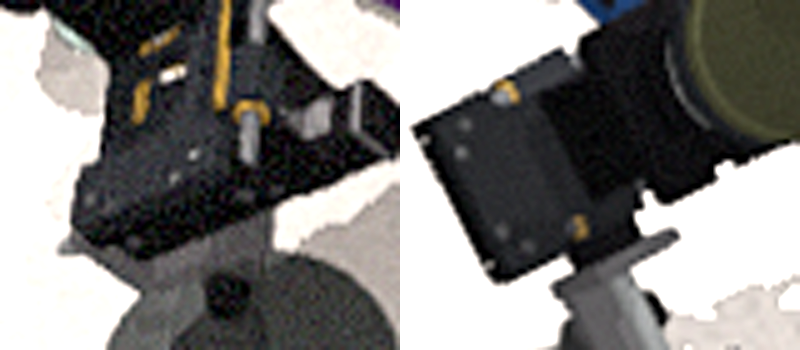

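```bash
python3 -m creep '[[0,0,0,0,0,0,0.45],[0,0,0,0,0,0,0.5],[0,0,0,0,0,0,0.6],[0,0,0,0,0,0,0.7],[0,0,0,0,0,0,0.8],[0,0,0,0,0,0,0.8],[0,0,0,0,0,0,0.8]]'; python3 go.py 100
```

```text
time_s: 14.15
tool_pos: [0.5523, -0.1455, 0.2464]
tool_rot: [-145.9, 0.1, -3.5]
force: [-0.3, -0.5, -0.1]
grip_width: 0.0683
t 14.15 F [-0.3 -0.5 -0.1] w 0.0683
TCP shift in tool cm [ 0.1  -0.46  0.03] rotvec tool [ 0.0086  0.0014 -0.0026]
tip in eye frame mm: x,y,z [105.1  -1.5   1.6]
```

```bash
python3 -m creep '[[0,-0.1,-1,0,0,0,0.8],[0,0,-2,0,0,0,0.8],[0,0,-3,0,0,0,0.8],[0,0,-4,0,0,0,0.8],[0,-3,-2,0,0,0,0.8],[0,-4,0,-0.13,0,0,0.8],[0,-4,0,-0.13,0,0,0.8],[0,0,0,-0.13,0,0,0.8],[0,0,0,-0.13,0,0,0.8],[0,0,0,-0.13,0,0,0.8],[0,0,0,-0.13,0,0,0.8],[0,0,0,-0.13,0,0,0.8],[0,0,0,0,0,0,0.8]]'
python3 - <<'E'
from h import *
from cell import env,optics
L=[]
o=env.get_obs();d=optics.read_camera("wrist");np.savez("w6.npz",**{k:np.array(v) for k,v in d.items()},tp=o["tool_pos"],tr=o["tool_rot"])
L.append(cv2.resize(d["frame"],(400,300)))
d=optics.read_camera("scene");np.savez("scene6.npz",**{k:np.array(v) for k,v in d.items()})
L.append(cv2.resize(d["frame"][205:295,190:310],(400,300),interpolation=cv2.INTER_CUBIC))
cv2.imwrite("pics/c6.png",np.clip(np.hstack(L)*1.5,0,255).astype(np.uint8))
E
```

```text
time_s: 15.45
tool_pos: [0.5545, -0.1246, 0.4191]
tool_rot: [160.2, -0.5, -4.3]
force: [0.4, 1.4, -0.3]
grip_width: 0.0694
```

View pics/c6.png

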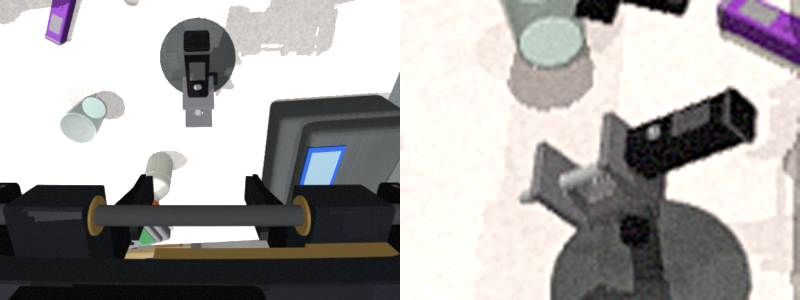

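The wrist view (left) shows the handle seated above the upper eye. The scene crop (right) shows the stem through both eyes, with its tip emerging at (525,197). Next I measure the gap and the holder's shift.

Run:
```python
from h import *
import json
cal=json.load(open("cal.json"));eye=np.array(cal["eye"]);ax=np.array(cal["ax"]);ay=np.cross([0,0,1],ax);ay/=np.linalg.norm(ay);az=np.cross(ax,ay)
for nm in ("w2","w6"):
    d=np.load(nm+".npz");P=cloud(d,(d["tp"],d["tr"]));L=(P-eye)@np.c_[ax,ay,az];g=d["frame"].max(2)
    m=(abs(L[...,0])<.006)&(abs(L[...,1])<.024)&(L[...,2]>-.03)&(L[...,2]<.028)&(g>60)
    S=L[m];top=np.percentile(S[:,2],99)
    f=np.linalg.lstsq(np.c_[S[:,1:],np.ones(len(S))],S[:,0],rcond=None)[0]
    print(nm,"plate",len(S),"tilt(y,z)",f[:2].round(4),"x at centre mm",round(f[2]*1e3,2),"y range",np.percentile(S[:,1],[1,99]).round(4),"top",top.round(4))
    if nm=="w6":
        h=L[(abs(L[...,1])<.02)&(L[...,2]>.008)&(L[...,2]<.02)&(L[...,0]>-.12)&(L[...,0]<-.0)&(L[...,0]<-.006)|(abs(L[...,1])<.011)&(L[...,2]>.012)&(L[...,2]<.017)&(abs(L[...,0])<.006)]
        print("handle",len(h),"x",np.percentile(h[:,0],[.5,99.5]).round(4))
        k=(h[:,0]<-.01)&(h[:,0]>-.08);print("z=a+bx",np.polyfit(h[k,0],h[k,2],1).round(4),"y=a+bx",np.polyfit(h[k,0],h[k,1],1).round(4))
```

```text
w2 plate 3839 tilt(y,z) [-0.0013  0.0024] x at centre mm -0.03 y range [-0.0216  0.0216] top 0.0247
w6 plate 1419 tilt(y,z) [-0.0011  0.0284] x at centre mm -0.09 y range [-0.0219  0.0217] top 0.0253
handle 2630 x [-0.0894  0.0005]
z=a+bx [0.0347 0.0118] y=a+bx [ 0.0021 -0.0004]
```

```bash
python3 -m creep '[[0,0,0,0,0,0,0.8],[0,0,0,0,0,0,0.8]]'; python3 -c "
from cell import order;print(order.sign_off())"
```

```text
time_s: 15.75
tool_pos: [0.5529, -0.1326, 0.421]
tool_rot: [160.5, -0.7, -5.1]
force: [-0.2, -0.5, 0.6]
grip_width: 0.0696
the job is handed in; nothing more can be done
None
```

The long probe is parked in the sloping holder and released, and the job was handed in at about 15.8 s. No verdict was reported. I gripped it by the handle and measured the holder's slope at 0.60 rad with the wrist camera. I then fed the stem through both eyes in small steps and pressed with about 7 to 8 N for about 0.4 s.

**Last checks:**
- **Seating:** the handle spans −89 to 0 mm along the hole axis, so it is fully home. The scene camera shows the stem out past the lower eye.
- **Alignment:** the probe sits about 0.035 rad off the original hole axis. The limit is 0.12.
- **Holder position:** the upper eye's face is within about 0.1 mm of its first position along the axis.
- **One disagreement:** the tilt fitted to the plate changed by about 0.026 rad between the two views. That would be at most about 1.5 mm at the eye, within the 4 mm limit. The face position and the side pictures show no such shift, so I took it as noise from the partly hidden plate.
- **Release:** the arm jumped about 6 mm along the hole axis as the jaws opened. The probe measured home afterwards, and the gripper was well clear at sign-off.
- **Other things on the bench:** I did not measure these at the end. No contact showed in the forces or pictures.

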